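# Unlock the dust extractor's filter hatch with the panel key

### The job

Unlock the dust extractor's filter hatch: take the steel panel key from the oak block, lower it into the lock and, pressing lightly, turn it gently back and forth until it drops fully home over the flat tongue hidden inside. Then turn it clockwise until the bolt is drawn fully back and leave the key standing in the lock. Never force the key, and leave the other things where they are.

Things in the scene. Friction and masses are not known exactly. Their poses are not given: they have to be found in the camera images.
- key: panel key of plain steel, about 180 g, standing upright at the start in the large hole of the oak key block. Origin: centre of its open lower end; z up along its axis. From the bottom: roughly octagonal socket end, 25 mm across corners, 30 mm high; round stem 14 mm thick to 58 mm; flat grip plate on top
- key_grip (a point): centre of the key's grip plate, on its axis, 73 mm above the key's origin; same axes as the key. The plate is 60 mm long (along x), 10 mm thick (along y) and 30 mm high (58 to 88 mm above the key's origin). Turned by half a turn it is the same
- key_socket (a point): roof of the slot in the key's lower end, 16 mm above the key's origin, same axes. The slot is 19.2 mm long (along the key's x, in line with the grip plate) and 7.6 mm wide, open at the bottom; the same every half turn. The lock is small: pressed slowly with 5 to 10 N and turned with under 0.3 N m (at the stop too) the key is not forced
- keyway (a point): centre of the mouth of the lock's keyway, on its upright axis; x and y along the extractor's. The lock is a plain steel case 60 x 50 x 26 mm screwed on the hatch. The keyway is a round hole 26.7 mm wide, its mouth countersunk at 45 degrees, 4 mm deep (34.7 mm wide at the top). Its floor lies 26 mm below the mouth: there the key's lower end comes to rest when fully home
- tongue_top (a point): centre of the top of the upright flat brass tongue in the keyway, 12 mm below the mouth (these axes do not show its angle). It is 17.6 x 6 mm, 14 mm high: a key that does not match stops on its top; within about 5 degrees of matching it drops 12 mm more. Its long side stands up to 0.6 rad either way from the extractor's x, differently each time; resting on it does not turn it
- bolt (a joint): lock bolt, flat brass bar 16 mm wide, that sticks out of the case to the extractor's front (-x), into an open keep. In m: 0 = shot out 13 mm (locked, as at the start), 0.014 = drawn fully back. Driven by the tongue in proportion: the key turns the tongue clockwise (from above) by 1.05 rad (60 degrees) to a stop, against about 0.1 N m and after up to 11 degrees of play; it stays where left
- extractor: grey steel bench dust extractor, fixed, 300 mm deep (x), 340 mm wide (y), deck 165 mm above the bench; a low intake pipe and nozzle reach 130 mm out on its left (+y). Origin: under its centre on the bench; front looks to -x. White hatch in the deck with the lock on it; the keyway's axis lies at x -75, y -30 mm, its mouth 194 mm above the bench
- key_block: oak tool block holding the key, fixed, 64 mm (x) by 110 mm (y), 45 mm high. Origin: under its centre on the bench. The key stands in a round hole 29 mm wide, 28 mm deep at x 0, y +18 mm; four short steel punches stand up to 20 mm out of the block at its -y end
- bur_block: bystander: like block with rows of small burs, fixed, 60 mm high in all
- hammer: bystander: hammer lying on the bench
- bangle: bystander: copper ring 68 mm wide, 12 mm high
- flux_jar: bystander: jar 60 mm wide, 70 mm high
- mug: bystander: mug 76 mm wide, 85 mm high
- pliers: bystander: pliers lying on the bench, about 160 mm long
- tin: bystander: round tin 48 mm wide, 22 mm high, on the extractor's deck
Things that resemble listed ones, but are neither listed nor needed, are in the scene too. What is meant by the key is not pink or purple, and is the larger of those in its own colour.

How it is judged:
On the way, in this order (a step that is already met when the one before it is completed fails the run):
1. the key has dropped fully home over the tongue in the lock (z of key in the frame of keyway below -0.021 m and horizontal distance between key and keyway below 0.004 m), for 0.1 s.
2. the bolt is drawn back by the key (value of joint bolt above 0.0118 m and z of key in the frame of keyway below -0.014 m), for 0.1 s.
At the end, for the whole second after the job is handed in: the bolt is drawn back to within 2.5 mm of its full 14 mm, and the key stands released and still in the lock, upright within 0.15 rad, its lower end within 5 mm of the keyway's floor and 5 mm of its axis (value of joint bolt above 0.0115 m and z of key in the frame of keyway below -0.021 m and horizontal distance between key and keyway below 0.005 m and angle between key's own z axis and vertical below 0.15 rad and linear speed of key below 0.02 m/s); the robot touches nothing.
It fails at once if the key is pressed with more than 30 N on the lock before it has dropped over the tongue (contact force between key and extractor above 30 N and z of key in the frame of keyway above -0.0155 m).
It fails at once if the key is forced in the lock (all contact forces together above 60 N) (contact force between key and extractor above 60 N).
It fails at once if a bystander is moved by more than 30 mm (distance of any of hammer, bangle, flux_jar, mug, pliers, tin from where it was at the start of the episode above 0.03 m).
It also fails if it takes over 67 s, if anything falls off the work surface, if the arm or the gripper's body presses on something with over 40 N, if the wrist force passes 120 N, or if a joint passes its speed limit or range.

### The arm

A 6-joint arm with a two-finger parallel gripper is mounted at the origin on the work surface. World frame = base frame: x ahead of the robot, y to its left, z up, the work surface at z = 0. Lengths are in m, angles in rad, forces in N, time in s.
With the tool pointing down it reaches from about 0.275 to 0.75 m from the base axis. Payload 10.2 kg.
Tool frame: the origin (TCP) lies at the very end of the fingers, on their centre line; the grasp point (between the pads) lies 19 mm behind it (ctrl.grasp_offset is the z of the grasp point in the tool frame, in m); z points along the fingers, y is the direction in which the jaws open and shut (so a half turn about z gives the same grasp; the last joint's range is limited). The gripper opens to 85 mm and grips with 20 to 120 N. Pads are 22 mm wide; open, the fingers measure 114 mm over their backs; the gripper's body (76 mm by 85 mm) begins 54 mm behind the grasp point. The pads swing forward as they close: fully open they stand 13 mm farther back than shut.
Start: joints at [-1.408, 0.313, 1.498, -0, 1.331, -0.223], TCP at [0.198, -0.486, 0.231] pointing down, gripper open.
Joint ranges: [-2.94, 2.94], [-0.97, 2.17], [0.19, 2.56], [-1.23, 4.37], [0.02, 3.11], [-2.88, 2.88]. Speed limits (rad/s): [2.39, 2.39, 3.01, 3.14, 3.14, 3.14].

### API

Orientations are given as a 3x3 rotation matrix whose columns are the frame's x, y, z axes.
In Python, from workcell import ctrl gives the robot as it stands. The module is installed in compiled form; this text tells all that it offers.
- The arm moves only by the tool play_rows, never from a script. Its argument "increments" is a list of rows, each a list of 2 entries, a list of its own where there are three numbers: the shift along the tool's x, y, z in mm, then the turn about the tool's z in degrees. A call has 1 to 10 rows; each row shifts and turns the pose as measured when the row begins, along the tool's axes as they then stand; what a row does not reach is not made up. A row lasts 1/12 s, in which the tool goes at most 41.7 mm and 7.16 degrees, less where a joint would pass 70% of its speed; a pose out of reach is approached as far as the arm can. A call with a gripper value outside its range is refused whole. "fingers" is the gripper's target within -1 to 1 (shut at 1, half-way at 0, fully open at -1), set as the call begins (left out, the last holds). The fingers move at their own pace and stop on an object; "force" is the grip in N (left out, the last holds). Time passes only in rows, so rows that do not move let the fingers close. It gives the time, the measured TCP pose, the force and the opening at its end, in the units of the state.
- ctrl.sense(): the state, without advancing time (a new reading comes with each control period).
- ctrl.camera(name): name is "scene" or "side" or "wrist"; returns (picture, depth): 480x640x3 uint8, blue, green, red; 480x640 float32, m along the optical axis (not along the pixel's ray), 0 where there is no reading.
- ctrl.get_calibration(name): a dict with "mtx" (3x3 intrinsics, pixels), "k1" (the pictures are not rectified: a ray, as slopes to the right and down, at radius r is drawn at 1 + k1 r^2 times it, then the intrinsics apply), "T" (4x4, takes a point from camera to world coordinates). Camera axes: x right, y up, looking along -z (the intrinsics and any distortion apply to the point x, -y, -z); pixel columns grow to the right and rows downward; lengths in m; the calibration is good to about 2 mm. A picture is of the moment at which its call begins: read the wrist's pose just before it. get_calibration takes no time and is no camera call; for the wrist camera it gives the pose at the moment of the call.
- ctrl.job_done(): hands the job in, once; it reports no verdict.
The state is a dict: "t": time; "joints": joint angles; "qvel": joint speeds; "effort": joint torques, N m; "position": TCP position; "orientation": TCP orientation; "force": force on the tool from outside, world axes, zero at the start; "moment": the same for the moment, N m; "opening": finger opening in m.
Only numpy, scipy, OpenCV 4.12 (cv2) and the standard library are available. Lean on these libraries where they do the work, as an engineer would, in place of code of your own. Each camera call takes 0.05 s, during which the arm holds its last target. There are 200 camera calls.

## Working session

There is one attempt and no reset: what is moved stays moved. The work goes in short steps, Python scripts to look and compute and a tool call to move; the robot and the scene stay as the last step left them, time stands still between calls to the robot, and variables do not carry over. Pictures are saved under pics/ and viewed, about 8 in all and at most 12, crops included, and the job is handed in when it is done.

Besides the shell and the picture viewer there is one more tool, called after "Emit:" as name(argument=value, ...), one argument or row to a line, values as JSON. play_rows: Moves the arm, as the interface text tells. Its arguments: {"type":"object","properties":{"increments":{"type":"array"},"fingers":{"type":"number"},"force":{"type":"number"}},"required":["increments"]}

```bash
mkdir -p pics
cat > h.py <<'E'
import numpy as np, cv2
from workcell import ctrl
def grab(n):
    c=ctrl.get_calibration(n); p,d=ctrl.camera(n); return p,d,c
def ray(c,u,v):
    K=np.array(c["mtx"]); x=(u-K[0,2])/K[0,0]; y=(v-K[1,2])/K[1,1]
    xd,yd=x,y
    for _ in range(20):
        s=1+c["k1"]*(x*x+y*y); x,y=xd/s,yd/s
    T=np.array(c["T"]); return T[:3,3], T[:3,:3]@np.array([x,-y,-1.])
def onz(c,u,v,z):
    o,r=ray(c,u,v); return o+r*(z-o[2])/r[2]
def bydepth(c,d,u,v):
    o,r=ray(c,u,v); return o+r*d[int(v),int(u)]
def proj(c,P):
    T=np.array(c["T"]);K=np.array(c["mtx"]); q=T[:3,:3].T@(np.array(P)-T[:3,3]); x,y=q[0]/-q[2],-q[1]/-q[2]
    s=1+c["k1"]*(x*x+y*y); return K[0,0]*x*s+K[0,2],K[1,1]*y*s+K[1,2]
E
python3 - <<'E'
from h import *
import pickle
D={}
for n in("scene","side","wrist"):
    D[n]=grab(n); cv2.imwrite(f"pics/{n}0.png",D[n][0]); print(n,D[n][2]["T"][:3,3] if hasattr(D[n][2]["T"],'shape') else D[n][2]["T"])
pickle.dump(D,open("d0.pkl","wb"))
print(ctrl.sense(),ctrl.grasp_offset)
E
```

```text
scene [ 1.18983795 -0.55395339  0.66392063]
side [ 0.38662093 -0.81056545  0.71126918]
wrist [ 0.2729431  -0.45615959  0.37387425]
{'t': 0.15, 'joints': array([-1.40840079e+00,  3.13303971e-01,  1.49820143e+00,  2.12527403e-05,
        1.33100873e+00, -2.23396556e-01]), 'qvel': array([-5.55177022e-04, -1.71566567e-03, -2.49742111e-03,  1.77833678e-03,
       -4.87468476e-05, -6.14728421e-04]), 'effort': array([ 1.38127925e-03, -4.12374330e+01, -2.59794724e+01, -2.01288240e-04,
        3.21111977e-03,  9.82439133e-06]), 'position': array([ 0.19752061, -0.48623962,  0.23089851]), 'orientation': array([[ 9.26502583e-01,  3.76288383e-01, -1.28614075e-04],
       [ 3.76288338e-01, -9.26502161e-01,  9.12692301e-04],
       [ 2.24274292e-04, -8.94007751e-04, -9.99999575e-01]]), 'force': array([-0.06178696, -0.49476787, -0.20997278]), 'moment': array([-0.04149358,  0.01002841,  0.02076681]), 'opening': 0.08567019648518902} -0.0187
```

View pics/scene0.png

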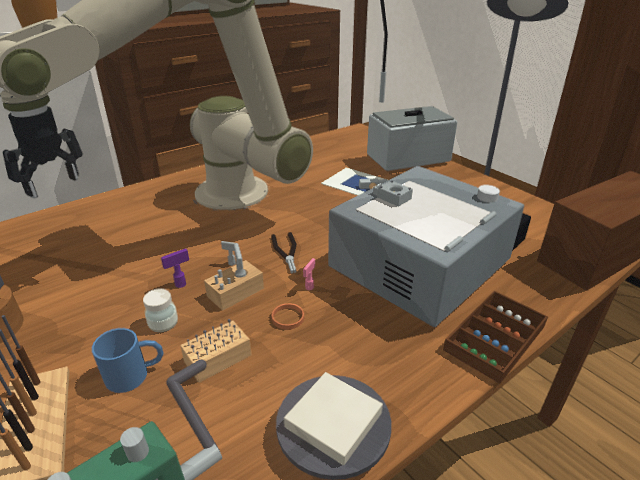

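View pics/side0.png

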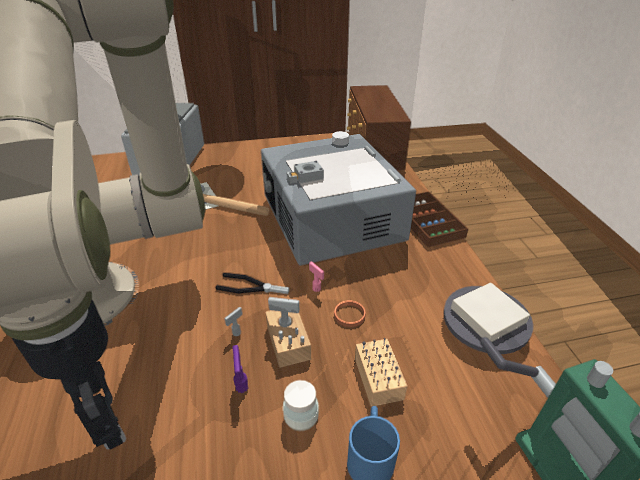

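Candidates for the key: purple (scene 175,265), pink (scene 310,272), a small grey one standing on the bench (side 235,318), and a large grey one in the oak block (side 284,310; scene 238,260). By the description I choose the one in the block. Next is one close crop of it and the lock.

Run:
```python
from h import *
import pickle
D=pickle.load(open("d0.pkl","rb"))
def cr(n,x,y,w,h,f): return cv2.resize(D[n][0][y:y+h,x:x+w],(w*f,h*f),interpolation=cv2.INTER_CUBIC)
a=np.hstack([cr("side",220,285,100,75,4),cr("scene",195,230,100,75,4)])
b=np.hstack([cr("side",265,130,100,75,4),cr("scene",350,165,100,75,4)])
cv2.imwrite("pics/crop1.png",np.vstack([a,b]))
for n,pts in(("side",[(284,303),(235,318),(308,168),(340,138)]),("scene",[(232,246),(238,262),(400,188)])):
    p,d,c=D[n]
    for u,v in pts: print(n,u,v,bydepth(c,d,u,v).round(4))
```

```text
side 284 303 [ 0.4379 -0.2111  0.0993]
side 235 318 [ 0.3404 -0.1826  0.048 ]
side 308 168 [0.552  0.1538 0.1819]
side 340 138 [0.6682 0.3002 0.185 ]
scene 232 246 [ 0.3445 -0.1731  0.0532]
scene 238 262 [ 0.4643 -0.2181  0.0957]
scene 400 188 [0.5538 0.1566 0.1904]
```

View pics/crop1.png

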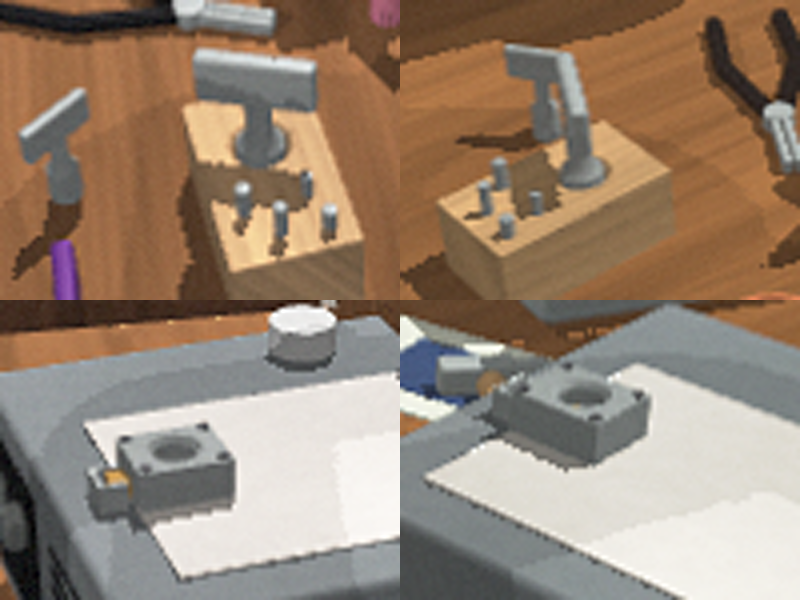

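The crop shows the large grey key upright in the block's hole, with its plate top at side px (269–299, 299). The small grey key is outside the block, on the bench to the left. The lock's keyway sits at side px (309,167). I'll move the wrist camera above the key.

Emit:
play_rows(
  increments=[
    [[32,-20,0],0],
    [[32,-20,0],0],
    [[32,-20,0],0],
    [[32,-20,0],0],
    [[32,-20,0],0],
    [[32,-20,0],0],
    [[32,-20,0],0],
    [[32,-18,0],0],
    [[0,0,0],0],
  ],
)

```text
t: 0.9
position: [0.3803, -0.2331, 0.2287]
orientation: [[0.929, 0.37, -0.001], [0.37, -0.929, 0.005], [0.001, -0.005, -1.0]]
force: [-0.3, -0.5, 0.2]
opening: 0.0854
```

Run:
```python
from h import *
import pickle
print(ctrl.sense()["position"],ctrl.sense()["orientation"].round(3),ctrl.sense()["t"])
D=grab("wrist"); pickle.dump(D,open("d1.pkl","wb")); p,d,c=D
print(np.array(c["T"]).round(3)); print(c["mtx"],c["k1"])
for P in([0.45,-0.213,0.105],[0.55,0.155,0.194]): print(proj(c,P))
cv2.imwrite("pics/w1.png",p)
```

```text
[ 0.38029638 -0.23306911  0.22867869] [[ 0.929  0.37  -0.001]
 [ 0.37  -0.929  0.005]
 [ 0.001 -0.005 -1.   ]] 0.9
[[ 0.37   0.882  0.293  0.456]
 [-0.929  0.353  0.11  -0.204]
 [-0.007 -0.313  0.95   0.372]
 [ 0.     0.     0.     1.   ]]
[[334.80372239   0.         322.62077902]
 [  0.         334.80372239 236.06376341]
 [  0.           0.           1.        ]] 0.020689658854248134
(np.float64(332.9162383866684), np.float64(138.02577419014133))
(np.float64(-964.4716596380756), np.float64(-910.8676798933275))
```

View pics/w1.png

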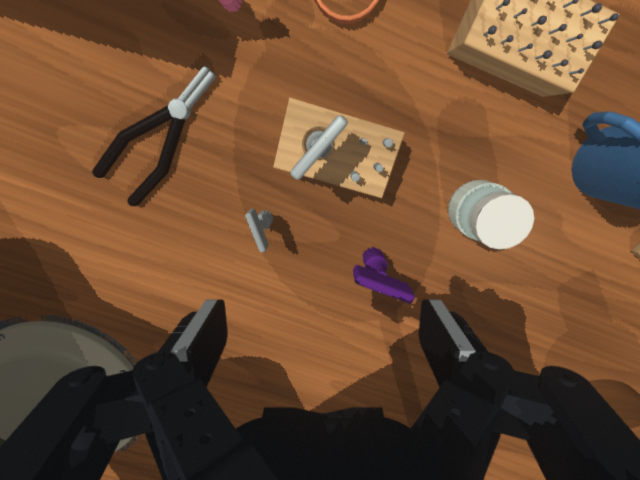

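The wrist view shows the plate top from (297,174) to (342,121), the small key at (258,228) and the punches at (355–390, 145–180). Measuring the plate by height mask, and the lock and extractor from the scene and side depth.

Run:
```python
from h import *
import pickle
p,d,c=pickle.load(open("d1.pkl","rb"))
def cloud(c,d,u0,u1,v0,v1):
    return np.array([np.r_[bydepth(c,d,u,v),u,v] for v in range(v0,v1) for u in range(u0,u1) if d[v,u]>0])
P=cloud(c,d,280,360,105,190); m=P[P[:,2]>0.095]
print("n",len(m),"z",np.percentile(m[:,2],[5,50,95]))
msk=np.zeros(d.shape,np.uint8); msk[m[:,4].astype(int),m[:,3].astype(int)]=255
sat=p.max(2).astype(int)-p.min(2)
roi=np.zeros_like(msk); roi[105:190,280:360]=1
top=m[m[:,2]>0.1]
q=np.array([onz(c,u,v,0.105)[:2] for u,v in top[:,3:]]).astype(np.float32)
(cx,cy),(w,h),a=cv2.minAreaRect(q); vx=np.linalg.svd(q-q.mean(0),full_matrices=False)[2][0]
print("key rect",cx,cy,w,h,a,"axis",vx,np.degrees(np.arctan2(vx[1],vx[0])))
# extractor
D=pickle.load(open("d0.pkl","rb"))
for n,(u0,u1,v0,v1) in(("side",(285,330,150,190)),("scene",(365,420,172,210))):
    p,d,c=D[n]; P=cloud(c,d,u0,u1,v0,v1); t=P[(P[:,2]>.188)&(P[:,2]<.2)]
    q=t[:,:2].astype(np.float32); r=cv2.minAreaRect(q)
    print(n,len(t),np.median(t[:,2]),r)
# deck corners & keyway ellipse by ray onto plane
E=[("side",(309,167.5),.194),("scene",(395.5,188.5),.194)]
for n,(u,v),z in E: print(n,onz(D[n][2],u,v,z))
for n,L in(("side",[(262,150),(298,202),(414,187),(354,136)]),("scene",[(331,208),(430,268),(522,204),(421,168)])):
    for u,v in L: print(n,onz(D[n][2],u,v,.165).round(4))
```

```text
n 1017 z [0.10287153 0.10493652 0.10638709]
key rect 0.43871980905532837 -0.20466354489326477 0.010301497764885426 0.05934516340494156 70.4606704711914 axis [-0.94033587  0.34024763] 160.10803
side 268 0.1926154982800486 ((0.5494028329849243, 0.1381848007440567), (0.060608092695474625, 0.057711631059646606), 6.365177631378174)
scene 354 0.19484986530620835 ((0.5525398850440979, 0.14087143540382385), (0.06286986917257309, 0.05391343683004379), 8.811925888061523)
side [0.55106043 0.13381483 0.194     ]
scene [0.55430159 0.14130944 0.194     ]
side [0.4527 0.31   0.165 ]
side [0.5068 0.0324 0.165 ]
side [0.7889 0.0433 0.165 ]
side [0.7218 0.3479 0.165 ]
scene [0.4971 0.0025 0.165 ]
scene [0.7784 0.0087 0.165 ]
scene [0.7431 0.3628 0.165 ]
scene [0.4711 0.322  0.165 ]
```

Emit:
play_rows(
  increments=[
    [[33,-2,0],0],
    [[32,-3,0],0],
    [[0,0,0],-7],
    [[0,0,0],-7],
    [[0,0,0],-7],
    [[0,0,0],-7],
    [[0,0,0],-7],
    [[0,0,0],-7],
    [[0,0,0],-7],
    [[0,0,0],-7],
  ],
)

```text
t: 1.78
position: [0.4367, -0.2124, 0.2264]
orientation: [[0.197, 0.98, -0.006], [0.98, -0.197, 0.004], [0.003, -0.007, -1.0]]
force: [-0.2, 0.3, -0.2]
opening: 0.0857
```

Emit:
play_rows(
  increments=[
    [[0,0,0],-7],
    [[0,0,0],-7],
    [[0,0,0],-7],
    [[0,0,0],-7],
    [[0,0,0],-7],
    [[0,0,0],-7],
    [[0,0,0],-7],
    [[0,0,0],-7],
    [[0,0,0],-7],
    [[0,0,0],0],
  ],
)

```text
t: 2.62
position: [0.4311, -0.2227, 0.224]
orientation: [[-0.801, 0.598, -0.012], [0.598, 0.801, 0.005], [0.012, -0.003, -1.0]]
force: [0.5, -1.2, -0.4]
opening: 0.0856
```

```bash
cat >> h.py <<'E'
def yaw(s): return np.degrees(np.arctan2(s["orientation"][1,0],s["orientation"][0,0]))
def delta(s,P): return (s["orientation"].T@(np.array(P)-s["position"])*1000).round(1)
E
python3 - <<'E'
from h import *
s=ctrl.sense(); print(s["t"],s["position"],yaw(s),s["joints"].round(2),delta(s,[.4387,-.2047,.071]),s["orientation"].round(3),s["force"])
E
```

```text
2.6167 [ 0.43105215 -0.22267315  0.22400322] 143.2614179555185 [-0.72  0.24  1.62 -0.    1.3  -1.65] [  2.7  19.4 153. ] [[-0.801  0.598 -0.012]
 [ 0.598  0.801  0.005]
 [ 0.012 -0.003 -1.   ]] [ 0.54135093 -1.18623823 -0.43411805]
```

Emit:
play_rows(
  increments=[
    [[2,10,15],-6],
    [[0,9,15],-6],
    [[0,0,15],-5],
    [[0,0,0],0],
  ],
)

```text
t: 2.95
position: [0.4386, -0.2085, 0.1776]
orientation: [[-0.939, 0.344, -0.011], [0.344, 0.939, 0.004], [0.011, -0.0, -1.0]]
force: [-0.8, -0.2, -0.1]
opening: 0.0852
```

Run:
```python
from h import *
s=ctrl.sense(); print(s["t"],s["position"],yaw(s),delta(s,[.4387,-.2047,.071]),s["orientation"][:,2].round(4))
p,d,c=grab("wrist"); 
P=np.array([np.r_[bydepth(c,d,u,v),u,v] for v in range(0,480,1) for u in range(0,640,1) if d[v,u]>0])
k=P[(P[:,2]>.1)&(P[:,2]<.11)&(np.hypot(P[:,0]-.4387,P[:,1]+.2047)<.04)]
q=np.array([onz(c,u,v,0.105)[:2] for u,v in k[:,3:]]).astype(np.float32)
r=cv2.minAreaRect(q); vx=np.linalg.svd(q-q.mean(0),full_matrices=False)[2][0]
print(len(k),r,np.degrees(np.arctan2(vx[1],vx[0])))
```

```text
2.95 [ 0.43861542 -0.2084729   0.17762183] 159.8725942284905 [ -0.    3.6 106.6] [-0.0109  0.0037 -0.9999]
1140 ((0.43795549869537354, -0.20465557277202606), (0.00925563182681799, 0.059331394731998444), 69.7059097290039) -20.005615
```

Emit:
play_rows(
  increments=[
    [[0,3.6,26],0],
    [[0,0,26],0],
    [[0,0,26],0],
    [[0,0,20],0],
    [[0,0,8],0],
    [[0,0,0],0],
  ],
)

```text
t: 3.5
position: [0.4418, -0.211, 0.0757]
orientation: [[-0.925, 0.38, -0.001], [0.38, 0.925, -0.005], [-0.001, -0.005, -1.0]]
force: [0.2, -0.3, -0.0]
opening: 0.0852
```

Run:
```python
from h import *
s=ctrl.sense(); print(s["t"],s["position"],yaw(s),delta(s,[.4383,-.2047,.071]),s["orientation"][:,2].round(4))
```

```text
3.5 [ 0.4418286  -0.21103843  0.07567035] 157.65086380857434 [5.7 4.5 4.6] [-6.0e-04 -5.2e-03 -1.0e+00]
```

Emit:
play_rows(
  increments=[
    [[3,3,3],-1.5],
    [[3,2,2],-1],
    [[0,0,0],0],
  ],
)

```text
t: 3.75
position: [0.439, -0.2053, 0.0734]
orientation: [[-0.94, 0.341, 0.003], [0.341, 0.94, -0.008], [-0.005, -0.007, -1.0]]
force: [-0.5, -0.8, -0.2]
opening: 0.0853
```

Run:
```python
from h import *
s=ctrl.sense(); print(s["t"],s["position"],yaw(s),delta(s,[.4383,-.2047,.071]),s["orientation"][:,2].round(4))
```

```text
3.75 [ 0.43901425 -0.20533367  0.0733737 ] 160.08697294527835 [0.9 0.4 2.4] [ 0.0029 -0.008  -1.    ]
```

Aligned. Closing with a moderate grip.

Emit:
play_rows(
  increments=[
    [[1,0,2],0],
    [[0,0,0],0],
    [[0,0,0],0],
    [[0,0,0],0],
    [[0,0,0],0],
    [[0,0,0],0],
    [[0,0,0],0],
    [[0,0,0],0],
  ],
  fingers=1,
  force=60,
)

```text
t: 4.42
position: [0.4393, -0.2057, 0.0743]
orientation: [[-0.94, 0.341, 0.007], [0.341, 0.94, -0.011], [-0.011, -0.008, -1.0]]
force: [-0.0, 0.1, -1.1]
opening: 0.0091
```

Run:
```python
from h import *
s=ctrl.sense(); print(s["t"],s["position"],yaw(s),s["opening"],s["force"],s["moment"],s["orientation"][:,2].round(4))
```

```text
4.4167 [ 0.43931772 -0.20572429  0.07428599] 160.03732959991393 0.009055879535634493 [-0.04596842  0.09443046 -1.07648126] [-0.00216817  0.02274026 -0.00010221] [ 0.0073 -0.0115 -0.9999]
```

Emit:
play_rows(
  increments=[
    [[0,0,-8],0],
    [[0,0,-12],0],
    [[0,0,-15],0],
    [[0,0,-25],0],
    [[0,0,-30],0],
    [[0,0,-35],0],
    [[0,0,-35],0],
    [[0,0,-35],0],
    [[0,0,-30],0],
    [[0,0,0],0],
  ],
)

```text
t: 5.25
position: [0.435, -0.2011, 0.3109]
orientation: [[-0.94, 0.342, -0.0], [0.342, 0.94, -0.006], [-0.002, -0.006, -1.0]]
force: [0.6, -0.2, -0.4]
opening: 0.0092
```

Run:
```python
from h import *
s=ctrl.sense(); print(s["t"],s["position"],yaw(s),s["opening"],s["force"],delta(s,[.627,.111,.32]),s["orientation"][:,2].round(4),s["joints"].round(2))
```

```text
5.25 [ 0.43499197 -0.20113965  0.31087137] 160.02198290273896 0.009194846308904646 [ 0.59051082 -0.18157426 -0.43547713] [-73.8 358.9 -11. ] [-3.0e-04 -5.8e-03 -1.0e+00] [-0.68  0.16  1.48 -0.    1.49 -1.9 ]
```

Emit:
play_rows(
  increments=[
    [[-7,35,-1],0],
    [[-7,36,-1],0],
    [[-7,36,-1],0],
    [[-7,36,-1],0],
    [[-8,36,-1],0],
    [[-8,36,-1],0],
    [[-8,36,-1],0],
    [[-7,36,-1],0],
    [[-7,36,-1],0],
    [[-7,30,-1],0],
  ],
)

```text
t: 6.08
position: [0.6281, 0.115, 0.3171]
orientation: [[-0.936, 0.352, -0.006], [0.352, 0.936, -0.009], [0.003, -0.01, -1.0]]
force: [0.1, -0.7, -2.6]
opening: 0.0089
```

Run:
```python
from h import *
import pickle
s=ctrl.sense(); print(s["t"],s["position"],yaw(s),s["opening"],s["orientation"][:,2].round(4))
D=grab("wrist"); pickle.dump((s,D),open("d2.pkl","wb")); cv2.imwrite("pics/w2.png",D[0])
print(proj(D[2],[.552,.138,.194]))
```

```text
6.0833 [0.62809294 0.1149893  0.31710575] 159.3742998823448 0.008909949696716024 [-0.0064 -0.0087 -0.9999]
(np.float64(316.5029342391969), np.float64(126.71828937501436))
```

View pics/w2.png

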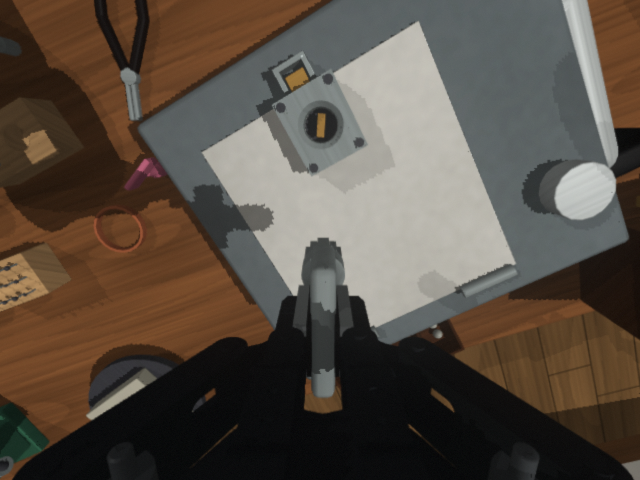

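The view shows the keyway at (321,126) with the brass tongue inside it, the four case screws, and the held key's lower end near (322,250). Measuring these.

Run:
```python
from h import *
import pickle
s,(p,d,c)=pickle.load(open("d2.pkl","rb"))
hsv=cv2.cvtColor(p,cv2.COLOR_BGR2HSV)
R=np.zeros(d.shape,bool); R[100:150,297:345]=1
t=R&(hsv[...,1]>110)&(hsv[...,2]>70)
v,u=np.nonzero(t); q=np.array([onz(c,a,b,.182)[:2] for a,b in zip(u,v)]).astype(np.float32)
vx=np.linalg.svd(q-q.mean(0),full_matrices=False)[2][0]
print("tongue",len(q),u.mean(),v.mean(),q.mean(0),cv2.minAreaRect(q),"ang",np.degrees(np.arctan2(vx[1],vx[0])))
dk=(R&((p.max(2)<70)|t)).astype(np.uint8)
n,l,st,ce=cv2.connectedComponentsWithStats(dk); i=1+st[1:,4].argmax(); print("hole",st[i],ce[i])
cs=max(cv2.findContours((l==i).astype(np.uint8),0,1)[0],key=cv2.contourArea)
for z in(.190,.194):
    q=np.array([onz(c,a,b,z)[:2] for a,b in cs[:,0]]).astype(np.float32); print(z,cv2.fitEllipse(q),cv2.minEnclosingCircle(q))
S=np.array([onz(c,a,b,.194)[:2] for a,b in((327,78),(281,107),(313,168),(359,142))]); print("screws",S.round(4),S.mean(0))
# bolt/extractor yaw from deck corner edges: hatch corners
H=np.array([onz(c,a,b,.168)[:2] for a,b in((203,153),(419,22),(516,262))])
for a,b in((0,1),(1,2)): e=H[b]-H[a]; print("edge",np.degrees(np.arctan2(e[1],e[0])),np.linalg.norm(e))
S_=S; 
for a,b in((0,1),(1,2),(2,3),(3,0)): e=S[b]-S[a]; print(np.degrees(np.arctan2(e[1],e[0])),np.linalg.norm(e))
T=s["position"]; print("expected key bottom px",proj(c,T+s["orientation"][:,2]*.0573))
cv2.imwrite("pics/c2.png",np.hstack([cv2.resize(p[95:155,290:350],(480,480),interpolation=0),cv2.resize(p[225:305,285:365],(480,480),interpolation=0)])[:, :])
```

```text
tongue 199 320.73366834170855 124.8391959798995 [0.55175614 0.14131397] ((0.5520030856132507, 0.14143672585487366), (0.0062850662507116795, 0.017890388146042824), 69.0403060913086) ang -23.777655
hole [305 107  33  36 901] [321.2008879  124.39622642]
0.19 ((0.5518648624420166, 0.14177553355693817), (0.02398054301738739, 0.025374099612236023), 61.809383392333984) ((0.5517988801002502, 0.1416606605052948), 0.013031830079853535)
0.194 ((0.5519135594367981, 0.1418158859014511), (0.023625802248716354, 0.024998735636472702), 61.80979537963867) ((0.5518485903739929, 0.14170260727405548), 0.012840606272220612)
screws [[0.5236 0.157 ]
 [0.5298 0.1183]
 [0.5797 0.1244]
 [0.5738 0.1644]] [0.55171701 0.14105038]
edge 98.1371413243609 0.19872839993618316
edge 8.224853467103381 0.22189448934063483
-80.89797064472407 0.03922862144514925
7.033562643036706 0.05025216439447855
98.33705786184946 0.0404245225644477
-171.59945867379218 0.050762927878397625
expected key bottom px (np.float64(321.7692282347281), np.float64(256.3170465566306))
```

Run:
```python
from h import *
import pickle
s,(p,d,c)=pickle.load(open("d2.pkl","rb"))
P=np.array([bydepth(c,d,u,v) for v in range(225,400) for u in range(270,375) if d[v,u]>0])
Q=(P-s["position"])@s["orientation"]*1000
for a,b in((50,60),(45,50),(40,45),(35,40),(30,35),(25,30),(18,25),(5,15)):
    m=Q[(Q[:,2]>a)&(Q[:,2]<b)&(np.abs(Q[:,1])<20)&(np.abs(Q[:,0])<45)]
    if len(m): print(a,b,len(m),"x",np.percentile(m[:,0],[2,50,98]).round(1),"y",np.percentile(m[:,1],[2,50,98]).round(1))
m=Q[(np.abs(Q[:,2]-(-34+0))<3)&(np.abs(Q[:,1])<12)]
print("plate top region",len(m), np.percentile(m[:,0],[1,99]) if len(m) else "", np.percentile(m[:,1],[1,99]) if len(m) else "")
m=Q[(Q[:,2]<0)&(np.abs(Q[:,1])<6)]; print(np.percentile(m[:,2],[2,50,98]),np.percentile(m[:,0],[1,99]))
cv2.imwrite("pics/c2.png",cv2.resize(p[225:400,270:375],(420,700//1),interpolation=cv2.INTER_CUBIC)[:590])
print(delta(s,[.5528,.1406,.29]))
```

```text
50 60 118 x [ 6.6 10.4 13.2] y [-9.9  0.8 11.3]
45 50 75 x [ 6.6 10.6 13.1] y [-10.2   0.2  11. ]
40 45 43 x [ 4.5 10.3 13.2] y [-10.2   1.4  11.7]
35 40 49 x [ 3.1  8.6 11. ] y [-11.   -6.1  12.3]
30 35 51 x [ 4.   9.  10.8] y [-11.1  -6.5  12. ]
25 30 219 x [-4.6  4.9 10.3] y [-11.3  -6.3  12.4]
18 25 180 x [-3.7  1.8  7.8] y [-9.2  7.7 10.6]
plate top region 1534 [-24.44795774  28.48007727] [-9.96761725 10.83407527]
[-38.80286429 -30.70566821  -9.26279196] [-26.86879571  30.19397143]
[79.4 -2.3 27.4]
```

```bash
cat >> h.py <<'E'
KW=np.array([.5518,.1414,.194])
def st(zt=0.0):
    s=ctrl.sense(); R=s["orientation"]; kb=s["position"]+R@np.array([.0014,.0005,.0573])
    print("t",s["t"],"kb-kw mm",((kb-KW)*1000).round(2),"todo",(R.T@(KW+[0,0,zt]-kb)*1000).round(1),"yaw",yaw(s).round(2),"F",s["force"].round(1),"M",s["moment"].round(2),"z",R[:,2].round(4),"op",s["opening"].round(4),"j6",s["joints"][5].round(2))
E
python3 -c "from h import *; st(.015)"
```

```text
Traceback (most recent call last):
  File "h.py", line 23, in st
    print("t",s["t"],"kb-kw mm",((kb-KW)*1000).round(2),"todo",(R.T@(KW+[0,0,zt]-kb)*1000).round(1),"yaw",yaw(s).round(2),"F",s["force"].round(1),"M",s["moment"].round(2),"z",R[:,2].round(4),"op",s["opening"].round(4),"j6",s["joints"][5].round(2))
                                                                                                                                                                                                    ^^^^^^^^^^^^^^^^^^
AttributeError: 'float' object has no attribute 'round'
```

```bash
sed -i 's/s\["opening"\].round(4)/round(s["opening"],4)/' h.py
python3 -c "from h import *; st(.015)"
```

```text
t 6.1333 kb-kw mm [ 76.28 -21.71  64.38] todo [78.8 -5.8 49.8] yaw 159.58 F [ 3.2  5.3 -3.4] M [ 0.23 -0.22  0.01] z [-0.007  -0.0065 -1.    ] op 0.0093 j6 -1.21
```

Emit:
play_rows(
  increments=[
    [[20,-1,8],0],
    [[25,-1,10],0],
    [[20,0,10],0],
    [[12,0,8],1],
    [[3,0,3],1],
    [[0,0,0],0],
  ],
)

```text
t: 6.63
position: [0.5495, 0.1489, 0.2691]
orientation: [[-0.925, 0.378, -0.017], [0.379, 0.926, -0.007], [0.013, -0.013, -1.0]]
force: [0.3, -0.2, -1.9]
opening: 0.0091
```

```bash
python3 -c "from h import *; st(.010)"
```

```text
t 6.6333 kb-kw mm [-4.36  8.07 17.85] todo [-7.2 -5.7  7.8] yaw 157.75 F [ 0.3 -0.2 -1.9] M [ 0.08 -0.01  0.02] z [-0.0175 -0.0072 -0.9998] op 0.0091 j6 -1.12
```

Emit:
play_rows(
  increments=[
    [[-4,-3,2],0],
    [[-2.5,-2,1],0],
    [[0,0,0],0],
  ],
)

```text
t: 6.88
position: [0.5555, 0.1402, 0.2664]
orientation: [[-0.925, 0.378, -0.017], [0.379, 0.926, -0.007], [0.012, -0.013, -1.0]]
force: [-1.1, -0.0, -3.3]
opening: 0.009
```

Run:
```python
from h import *
import pickle
st(.004)
s=ctrl.sense();D=grab("wrist"); pickle.dump((s,D),open("d3.pkl","wb")); st(.004)
p,d,c=D
cv2.imwrite("pics/c3.png",cv2.resize(p[190:390,220:420],(600,600),interpolation=cv2.INTER_CUBIC))
```

```text
t 6.8833 kb-kw mm [ 1.65 -0.67 15.07] todo [ 1.6  0.1 11.1] yaw 157.75 F [-1.1 -0.  -3.3] M [ 0.03 -0.04  0.05] z [-0.0165 -0.0075 -0.9998] op 0.009 j6 -1.14
t 6.9333 kb-kw mm [ 1.61 -0.56 15.1 ] todo [ 1.6  0.1 11.1] yaw 157.74 F [ 0.8  0.3 -2. ] M [ 0.01 -0.05  0.03] z [-0.0165 -0.0075 -0.9998] op 0.0094 j6 -1.14
```

View pics/c3.png

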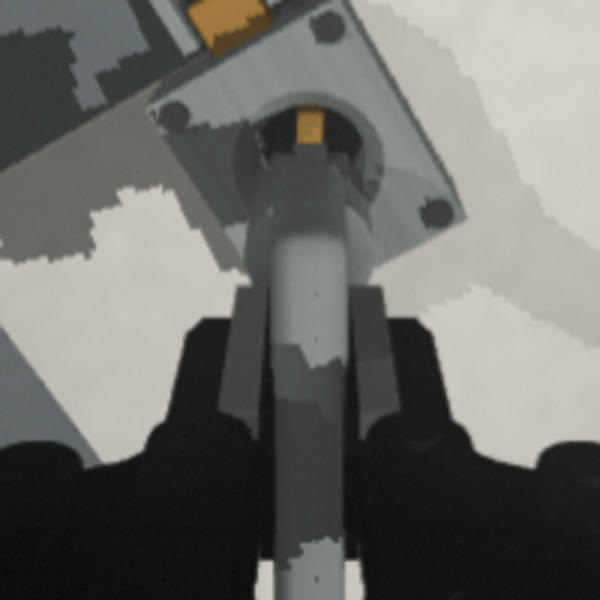

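The tongue at crop (311,126) is in line with the plate and the key is over the hole. Lowering slowly.

Emit:
play_rows(
  increments=[
    [[0.8,0,3],0],
    [[0.8,0,3],0],
    [[0,0,3],0],
    [[0,0,0],0],
  ],
)

```text
t: 7.27
position: [0.5548, 0.14, 0.2566]
orientation: [[-0.925, 0.38, -0.016], [0.38, 0.925, -0.007], [0.012, -0.013, -1.0]]
force: [-0.1, 0.2, -2.3]
opening: 0.0089
```

```bash
python3 -c "from h import *; st(-.004)"
```

```text
t 7.2667 kb-kw mm [ 1.03 -0.83  5.29] todo [1.2 0.5 9.3] yaw 157.67 F [-0.1  0.2 -2.3] M [-0.02 -0.04  0.03] z [-0.0159 -0.0073 -0.9998] op 0.0089 j6 -1.13
```

Emit:
play_rows(
  increments=[
    [[1,0.5,1.5],0],
    [[0.5,0,2],0],
    [[0,0,2],0],
    [[0,0,1],0],
  ],
)

```text
t: 7.6
position: [0.5534, 0.1413, 0.2495]
orientation: [[-0.925, 0.379, -0.016], [0.38, 0.925, -0.007], [0.012, -0.013, -1.0]]
force: [-0.6, -1.3, -1.5]
opening: 0.0089
```

```bash
python3 -c "from h import *; st(-.012)"
```

```text
t 7.6 kb-kw mm [-0.42  0.45 -1.74] todo [-0.7 -0.1 10.3] yaw 157.69 F [-0.6 -1.3 -1.5] M [-0.   -0.02  0.03] z [-0.0157 -0.0073 -0.9998] op 0.0089 j6 -1.13
```

Emit:
play_rows(
  increments=[
    [[-0.4,0,1.5],0],
    [[0,0,1.5],0],
    [[0,0,1],0],
  ],
)

```text
t: 7.85
position: [0.5537, 0.1411, 0.2452]
orientation: [[-0.925, 0.379, -0.015], [0.379, 0.925, -0.007], [0.011, -0.013, -1.0]]
force: [-0.6, 0.0, -2.8]
opening: 0.009
```

```bash
python3 -c "from h import *; st(-.012)"
```

```text
t 7.85 kb-kw mm [-0.08  0.28 -6.07] todo [-0.2 -0.2  5.9] yaw 157.7 F [-0.6  0.  -2.8] M [-0.11 -0.04  0.04] z [-0.0155 -0.0075 -0.9999] op 0.009 j6 -1.13
```

Emit:
play_rows(
  increments=[
    [[0,0,1.2],0],
    [[0,0,1.2],0],
    [[0,0,1.2],0],
    [[0,0,1],0],
  ],
)

```text
t: 8.18
position: [0.5537, 0.141, 0.2402]
orientation: [[-0.925, 0.379, -0.015], [0.379, 0.925, -0.008], [0.011, -0.013, -1.0]]
force: [-0.3, -0.6, -1.9]
opening: 0.0091
```

```bash
python3 -c "from h import *; st(-.026)"
```

```text
t 8.1833 kb-kw mm [ -0.09   0.14 -11.08] todo [-0.3  0.1 14.9] yaw 157.7 F [-0.3 -0.6 -1.9] M [-0.04  0.01 -0.02] z [-0.0153 -0.0076 -0.9999] op 0.0091 j6 -1.13
```

Emit:
play_rows(
  increments=[
    [[0,0,0.8],0],
    [[0,0,0.8],0],
  ],
)

```text
t: 8.35
position: [0.5536, 0.1409, 0.2384]
orientation: [[-0.925, 0.379, -0.015], [0.379, 0.925, -0.008], [0.011, -0.013, -1.0]]
force: [0.6, 0.6, -1.9]
opening: 0.0089
```

Emit:
play_rows(
  increments=[
    [[0,0,0.8],0],
    [[0,0,0.8],0],
  ],
)

```text
t: 8.52
position: [0.5536, 0.1409, 0.2366]
orientation: [[-0.925, 0.379, -0.015], [0.38, 0.925, -0.008], [0.011, -0.013, -1.0]]
force: [-0.1, -0.9, -2.4]
opening: 0.0091
```

```bash
python3 -c "from h import *; st(-.026)"
```

```text
t 8.5167 kb-kw mm [ -0.16   0.08 -14.68] todo [-0.3  0.1 11.3] yaw 157.69 F [-0.1 -0.9 -2.4] M [-0.03  0.05 -0.  ] z [-0.0154 -0.0076 -0.9999] op 0.0091 j6 -1.13
```

Already past the tongue top with no contact force, so the angle matches. Continuing down gently.

Emit:
play_rows(
  increments=[
    [[0,0,1],0],
    [[0,0,1],0],
    [[0,0,1],0],
    [[0,0,1],0],
  ],
)

```text
t: 8.85
position: [0.5536, 0.1409, 0.2323]
orientation: [[-0.925, 0.379, -0.015], [0.38, 0.925, -0.008], [0.011, -0.013, -1.0]]
force: [0.3, -0.1, -1.3]
opening: 0.0092
```

Emit:
play_rows(
  increments=[
    [[0,0,1],0],
    [[0,0,1],0],
    [[0,0,1],0],
  ],
)

```text
t: 9.1
position: [0.5535, 0.1409, 0.2289]
orientation: [[-0.925, 0.379, -0.015], [0.379, 0.925, -0.008], [0.011, -0.013, -1.0]]
force: [-0.4, -0.5, -2.8]
opening: 0.0089
```

```bash
python3 -c "from h import *; st(-.026)"
```

```text
t 9.1 kb-kw mm [ -0.27   0.05 -22.35] todo [-0.3  0.1  3.7] yaw 157.7 F [-0.4 -0.5 -2.8] M [-0.1   0.05  0.01] z [-0.0153 -0.0076 -0.9999] op 0.0089 j6 -1.13
```

Emit:
play_rows(
  increments=[
    [[0,0,0.8],0],
    [[0,0,0.8],0],
    [[0,0,0.6],0],
  ],
)

```text
t: 9.35
position: [0.5535, 0.1409, 0.2264]
orientation: [[-0.925, 0.379, -0.015], [0.379, 0.925, -0.008], [0.011, -0.013, -1.0]]
force: [0.2, 0.7, -2.7]
opening: 0.0088
```

Emit:
play_rows(
  increments=[
    [[0,0,0.5],0],
    [[0,0,0.5],0],
  ],
)

```text
t: 9.52
position: [0.5535, 0.1409, 0.2254]
orientation: [[-0.925, 0.379, -0.015], [0.379, 0.925, -0.008], [0.011, -0.013, -1.0]]
force: [-1.0, -0.3, 3.7]
opening: 0.009
```

```bash
python3 -c "from h import *; st(-.026)"
```

```text
t 9.5167 kb-kw mm [-3.100e-01  1.000e-02 -2.591e+01] todo [-0.3  0.1  0.1] yaw 157.7 F [-1.  -0.3  3.7] M [-0.04  0.17 -0.08] z [-0.0153 -0.0076 -0.9999] op 0.009 j6 -1.13
```

Fully home (-25.9 mm) with light contact. Turning clockwise, which is positive about tool z, in small steps while watching the moment.

Emit:
play_rows(
  increments=[
    [[0,0,0],2],
    [[0,0,0],2],
    [[0,0,0],2],
  ],
)

```text
t: 9.77
position: [0.5534, 0.1407, 0.2255]
orientation: [[-0.879, 0.477, -0.015], [0.477, 0.879, -0.008], [0.01, -0.014, -1.0]]
force: [0.7, -1.6, -1.6]
opening: 0.0091
```

```bash
python3 -c "from h import *; st(-.026)"
```

```text
t 9.7667 kb-kw mm [ -0.23  -0.06 -25.77] todo [-0.2  0.2  0.2] yaw 151.52 F [ 0.7 -1.6 -1.6] M [-0.42  0.03  0.02] z [-0.0152 -0.0081 -0.9999] op 0.0091 j6 -1.03
```

Emit:
play_rows(
  increments=[
    [[0,-0.1,0],2],
    [[0,-0.1,0],2],
    [[0,-0.1,0],2],
    [[0,-0.1,0],2],
  ],
)

```text
t: 10.1
position: [0.5533, 0.1401, 0.2255]
orientation: [[-0.8, 0.6, -0.015], [0.6, 0.8, -0.009], [0.007, -0.016, -1.0]]
force: [-0.5, 0.4, -2.6]
opening: 0.0089
```

```bash
python3 -c "from h import *; st(-.026)"
```

```text
t 10.1 kb-kw mm [ -0.22  -0.6  -25.79] todo [0.2 0.6 0.2] yaw 143.13 F [-0.5  0.4 -2.6] M [ 0.04 -0.06  0.1 ] z [-0.0151 -0.0087 -0.9998] op 0.0089 j6 -0.88
```

Emit:
play_rows(
  increments=[
    [[0,0.2,0],2],
    [[0,0.2,0],2],
    [[0,0.1,0],2],
    [[0,0,0],2],
    [[0,0,0],2],
  ],
)

```text
t: 10.52
position: [0.5531, 0.1399, 0.2255]
orientation: [[-0.678, 0.735, -0.016], [0.735, 0.678, -0.01], [0.004, -0.019, -1.0]]
force: [-0.2, -0.8, -1.6]
opening: 0.0087
```

```bash
python3 -c "from h import *; st(-.026)"
```

```text
t 10.5167 kb-kw mm [ -0.2   -0.67 -25.79] todo [0.4 0.6 0.2] yaw 132.66 F [-0.2 -0.8 -1.6] M [-0.08  0.04  0.08] z [-0.0164 -0.0102 -0.9998] op 0.0087 j6 -0.7
```

Emit:
play_rows(
  increments=[
    [[0,0,0],2],
    [[0,0,0],2],
    [[0,0,0],2],
    [[0,0,0],2],
    [[0,0,0],2],
  ],
)

```text
t: 10.93
position: [0.5529, 0.1398, 0.2255]
orientation: [[-0.533, 0.846, -0.017], [0.846, 0.533, -0.011], [-0.0, -0.02, -1.0]]
force: [0.1, -0.6, -0.8]
opening: 0.0092
```

```bash
python3 -c "from h import *; st(-.026)"
```

```text
t 10.9333 kb-kw mm [ -0.19  -0.81 -25.79] todo [0.6 0.6 0.2] yaw 122.19 F [ 0.1 -0.6 -0.8] M [-0.07  0.11  0.05] z [-0.017  -0.0108 -0.9998] op 0.0092 j6 -0.51
```

Emit:
play_rows(
  increments=[
    [[0.1,0.1,0],2],
    [[0.1,0.1,0],2],
    [[0.1,0.1,0],2],
    [[0,0,0],2],
    [[0,0,0],2],
  ],
)

```text
t: 11.35
position: [0.5526, 0.1397, 0.2255]
orientation: [[-0.37, 0.929, -0.018], [0.929, 0.37, -0.012], [-0.005, -0.021, -1.0]]
force: [-0.4, -0.1, -2.0]
opening: 0.0091
```

```bash
python3 -c "from h import *; st(-.026)"
```

```text
t 11.35 kb-kw mm [ -0.25  -0.91 -25.8 ] todo [0.8 0.6 0.2] yaw 111.71 F [-0.4 -0.1 -2. ] M [0.04 0.01 0.12] z [-0.0181 -0.0121 -0.9998] op 0.0091 j6 -0.33
```

Emit:
play_rows(
  increments=[
    [[0.1,0.1,0],1.5],
    [[0,0,0],1.5],
    [[0,0,0],1.5],
  ],
)

```text
t: 11.6
position: [0.5525, 0.1397, 0.2255]
orientation: [[-0.292, 0.956, -0.019], [0.956, 0.292, -0.013], [-0.007, -0.021, -1.0]]
force: [-0.8, -0.3, -2.0]
opening: 0.0088
```

```bash
python3 -c "from h import *; st(-.026)"
```

```text
t 11.6 kb-kw mm [ -0.28  -0.96 -25.78] todo [0.8 0.6 0.2] yaw 106.98 F [-0.8 -0.3 -2. ] M [-0.03  0.03  0.11] z [-0.0186 -0.0126 -0.9997] op 0.0088 j6 -0.25
```

Emit:
play_rows(
  increments=[
    [[0,0,0],1.2],
    [[0,0,0],1.2],
    [[0,0,0],1.2],
  ],
)

```text
t: 11.85
position: [0.5524, 0.1397, 0.2255]
orientation: [[-0.227, 0.974, -0.019], [0.974, 0.227, -0.013], [-0.008, -0.021, -1.0]]
force: [-0.0, -0.7, -1.2]
opening: 0.009
```

```bash
python3 -c "from h import *; st(-.026)"
```

```text
t 11.85 kb-kw mm [ -0.27  -0.98 -25.8 ] todo [0.9 0.5 0.2] yaw 103.13 F [-0.  -0.7 -1.2] M [-0.04  0.13  0.05] z [-0.0188 -0.0126 -0.9997] op 0.009 j6 -0.18
```

Emit:
play_rows(
  increments=[
    [[0,0,0],1],
    [[0,0,0],1],
    [[0,0,0],1],
  ],
)

```text
t: 12.1
position: [0.5524, 0.1396, 0.2255]
orientation: [[-0.171, 0.985, -0.019], [0.985, 0.171, -0.013], [-0.009, -0.021, -1.0]]
force: [-0.7, -0.1, -1.7]
opening: 0.0089
```

```bash
python3 -c "from h import *; st(-.026)"
```

```text
t 12.1 kb-kw mm [ -0.28  -1.04 -25.77] todo [1.  0.5 0.2] yaw 99.84 F [-0.7 -0.1 -1.7] M [-0.05  0.05  0.09] z [-0.019  -0.0127 -0.9997] op 0.0089 j6 -0.12
```

Emit:
play_rows(
  increments=[
    [[0,0,0],1],
    [[0,0,0],1],
  ],
)

```text
t: 12.27
position: [0.5523, 0.1397, 0.2255]
orientation: [[-0.133, 0.991, -0.019], [0.991, 0.133, -0.013], [-0.01, -0.021, -1.0]]
force: [-1.2, 1.0, -1.6]
opening: 0.0089
```

```bash
python3 -c "from h import *; st(-.026)"
```

```text
t 12.2667 kb-kw mm [ -0.3   -1.02 -25.8 ] todo [1.  0.4 0.2] yaw 97.64 F [-1.2  1.  -1.6] M [-0.08  0.17  0.08] z [-0.0192 -0.0128 -0.9997] op 0.0089 j6 -0.08
```

Emit:
play_rows(
  increments=[
    [[0,0,0],1],
    [[0,0,0],1],
  ],
)

```text
t: 12.43
position: [0.5522, 0.1396, 0.2255]
orientation: [[-0.094, 0.995, -0.019], [0.995, 0.094, -0.013], [-0.011, -0.02, -1.0]]
force: [-1.1, -1.0, -1.3]
opening: 0.0091
```

```bash
python3 -c "from h import *; st(-.026)"
```

```text
t 12.4333 kb-kw mm [ -0.31  -1.04 -25.77] todo [1.  0.4 0.2] yaw 95.42 F [-1.1 -1.  -1.3] M [-0.01  0.16  0.04] z [-0.0194 -0.0128 -0.9997] op 0.0091 j6 -0.04
```

Emit:
play_rows(
  increments=[
    [[0,0,0],1],
    [[0,0,0],1],
  ],
)

```text
t: 12.6
position: [0.5522, 0.1396, 0.2255]
orientation: [[-0.056, 0.998, -0.02], [0.998, 0.056, -0.013], [-0.012, -0.02, -1.0]]
force: [-1.2, -1.9, -1.6]
opening: 0.0093
```

```bash
python3 -c "from h import *; st(-.026)"
```

```text
t 12.6 kb-kw mm [ -0.3   -1.09 -25.79] todo [1.1 0.4 0.2] yaw 93.2 F [-1.2 -1.9 -1.6] M [-0.06  0.16  0.1 ] z [-0.0195 -0.0128 -0.9997] op 0.0093 j6 -0.01
```

Emit:
play_rows(
  increments=[
    [[0,0,0],1],
    [[0,0,0],1],
  ],
)

```text
t: 12.77
position: [0.5521, 0.1397, 0.2255]
orientation: [[-0.017, 1.0, -0.02], [1.0, 0.017, -0.013], [-0.012, -0.02, -1.0]]
force: [-1.2, -2.0, -1.1]
opening: 0.0093
```

```bash
python3 -c "from h import *; st(-.026)"
```

```text
t 12.7667 kb-kw mm [ -0.35  -1.07 -25.84] todo [1.1 0.4 0.1] yaw 90.98 F [-1.2 -2.  -1.1] M [-0.05  0.24  0.09] z [-0.0198 -0.0128 -0.9997] op 0.0093 j6 0.03
```

Emit:
play_rows(
  increments=[
    [[0,0,0],1],
    [[0,0,0],1],
  ],
)

```text
t: 12.93
position: [0.5521, 0.1397, 0.2255]
orientation: [[0.022, 1.0, -0.02], [1.0, -0.022, -0.013], [-0.013, -0.02, -1.0]]
force: [-1.1, -0.3, -0.7]
opening: 0.0089
```

Run:
```python
from h import *
st(-.026)
p,d,c=grab("wrist"); q,_,c2=grab("side"); r,_,c3=grab("scene")
st(-.026)
def cr(im,x,y,w,h,W,H): return cv2.resize(im[y:y+h,x:x+w],(W,H),interpolation=cv2.INTER_CUBIC)
cv2.imwrite("pics/c4.png",np.hstack([cr(p,0,0,640,480,480,360),cr(q,270,135,80,90,320,360)]))
```

```text
t 12.9333 kb-kw mm [ -0.34  -1.09 -25.8 ] todo [1.1 0.3 0.2] yaw 88.76 F [-1.1 -0.3 -0.7] M [-0.04  0.23  0.12] z [-0.0199 -0.0128 -0.9997] op 0.0089 j6 0.07
t 13.0833 kb-kw mm [ -0.34  -1.09 -25.82] todo [1.1 0.3 0.2] yaw 88.86 F [-1.4 -0.7 -1.8] M [-0.05  0.26  0.06] z [-0.0199 -0.0128 -0.9997] op 0.009 j6 0.07
```

View pics/c4.png

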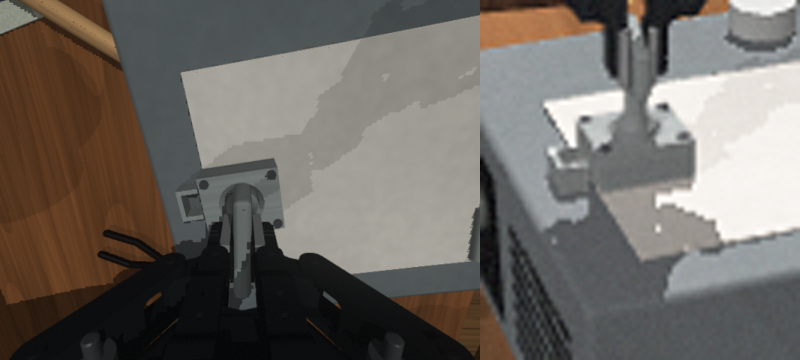

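No brass shows between case and keep any more (wrist-crop 190,205). I'll turn the last degrees to the stop, feeling for the torque rise.

Emit:
play_rows(
  increments=[
    [[0,0,0],0.8],
    [[0,0,0],0.8],
  ],
)

```text
t: 13.25
position: [0.552, 0.1397, 0.2255]
orientation: [[0.049, 0.999, -0.02], [0.999, -0.049, -0.013], [-0.014, -0.019, -1.0]]
force: [0.3, -1.2, -1.2]
opening: 0.0092
```

```bash
python3 -c "from h import *; st(-.026)"
```

```text
t 13.25 kb-kw mm [ -0.32  -1.1  -25.82] todo [1.1 0.3 0.2] yaw 87.19 F [ 0.3 -1.2 -1.2] M [-0.03  0.31  0.19] z [-0.0199 -0.0128 -0.9997] op 0.0092 j6 0.1
```

Emit:
play_rows(
  increments=[
    [[0,0,0],0.8],
    [[0,0,0],0.8],
  ],
)

```text
t: 13.42
position: [0.552, 0.1397, 0.2255]
orientation: [[0.079, 0.997, -0.02], [0.997, -0.079, -0.013], [-0.014, -0.019, -1.0]]
force: [-1.4, -1.5, -0.7]
opening: 0.0091
```

```bash
python3 -c "from h import *; st(-.026)"
```

```text
t 13.4167 kb-kw mm [ -0.36  -1.08 -25.8 ] todo [1.1 0.3 0.2] yaw 85.46 F [-1.4 -1.5 -0.7] M [0.   0.22 0.36] z [-0.02   -0.0129 -0.9997] op 0.0091 j6 0.13
```

The stop has been reached: moment rose to 0.36, a little above the recommended 0.3. Relieving it right away by easing back.

Emit:
play_rows(
  increments=[
    [[0,0,0],-1],
    [[0,0,0],-0.5],
  ],
)

```text
t: 13.58
position: [0.552, 0.1397, 0.2255]
orientation: [[0.052, 0.998, -0.02], [0.999, -0.053, -0.013], [-0.014, -0.019, -1.0]]
force: [-1.5, -1.0, -1.2]
opening: 0.0091
```

```bash
python3 -c "from h import *; st(-.026)"
```

```text
t 13.5833 kb-kw mm [ -0.35  -1.09 -25.82] todo [1.1 0.3 0.2] yaw 86.99 F [-1.5 -1.  -1.2] M [-0.04  0.16  0.16] z [-0.0199 -0.013  -0.9997] op 0.0091 j6 0.1
```

Emit:
play_rows(
  increments=[
    [[0,0,0],0],
    [[0,0,0],0],
    [[0,0,0],0],
    [[0,0,0],0],
    [[0,0,0],0],
    [[0,0,0],0],
  ],
  fingers=0,
  force=20,
)

```text
t: 14.08
position: [0.5532, 0.1398, 0.2267]
orientation: [[0.052, 0.998, -0.016], [0.999, -0.053, -0.012], [-0.013, -0.015, -1.0]]
force: [1.0, -0.7, 1.0]
opening: 0.0426
```

```bash
python3 -c "from h import *; st(-.026)"
```

```text
t 14.0833 kb-kw mm [  1.03  -0.91 -24.64] todo [ 0.9 -1.1  1.4] yaw 86.99 F [ 1.  -0.7  1. ] M [ 0.01  0.01 -0.03] z [-0.0157 -0.0122 -0.9998] op 0.0426 j6 0.1
```

Released. Retreating straight up, then checking.

Emit:
play_rows(
  increments=[
    [[0,0,-5],0],
    [[0,0,-12],0],
    [[0,0,-20],0],
    [[0,0,-25],0],
    [[0,0,-25],0],
    [[0,0,-25],0],
    [[-20,0,-10],0],
    [[-25,0,0],0],
    [[-10,0,0],0],
    [[0,0,0],0],
  ],
)

```text
t: 14.92
position: [0.5515, 0.0856, 0.3586]
orientation: [[0.051, 0.999, -0.014], [0.999, -0.051, -0.012], [-0.013, -0.013, -1.0]]
force: [-0.1, 0.7, -0.2]
opening: 0.0432
```

Run:
```python
from h import *
s=ctrl.sense(); print(s["t"],s["position"],s["opening"],s["force"])
p,d,c=grab("wrist"); q,_,_=grab("side")
P=np.array([np.r_[bydepth(c,d,u,v),u,v] for v in range(480) for u in range(640) if d[v,u]>0])
k=P[(P[:,2]>.235)&(P[:,2]<.27)&(np.hypot(P[:,0]-.5518,P[:,1]-.1414)<.045)]
t=k[k[:,2]>.252]; print(len(k),len(t),"top z",np.percentile(k[:,2],[50,90,98]), cv2.minAreaRect(t[:,:2].astype(np.float32)))
def cr(im,x,y,w,h,W,H): return cv2.resize(im[y:y+h,x:x+w],(W,H),interpolation=cv2.INTER_CUBIC)
u,v=map(int,proj(c,[.53,.14,.2])); x=min(max(u-80,0),480); y=min(max(v-80,0),320); print(u,v)
cv2.imwrite("pics/c5.png",np.hstack([cr(p,x,y,160,160,400,400),cr(q,270,115,90,90,400,400)]))
```

```text
14.9167 [0.55148471 0.08558033 0.35860089] 0.04320952924449642 [-0.10334469  0.67192257 -0.16602498]
1162 1151 top z [0.25596111 0.25704853 0.25757919] ((0.551698625087738, 0.1411372572183609), (0.009993760846555233, 0.059226248413324356), 0.08673576265573502)
296 156
```

View pics/c5.png

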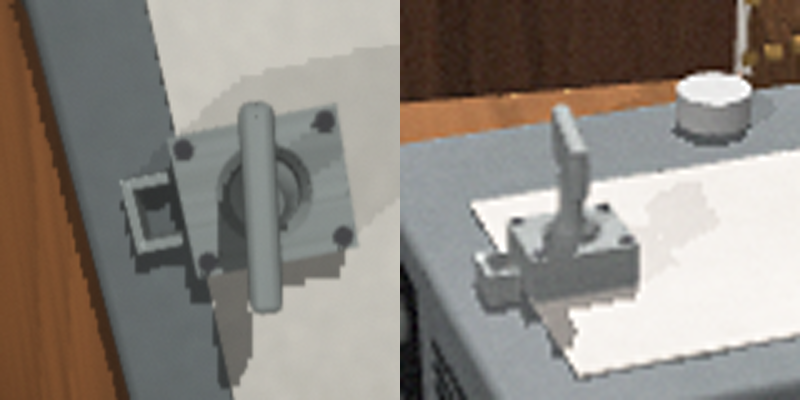

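The key stands upright and fully home (plate top 0.256 m = floor + 88 mm, centred within 0.3 mm). The keep is empty of brass. Handing in.

```bash
python3 -c "from h import *; print(ctrl.job_done())"
```

```text
the job is handed in; nothing more can be done
None
```

The hatch is unlocked as far as I can measure, and the job is handed in; the interface reported no verdict. The robot's clock stood at about 15 s of the 67 s allowed.

**What I did:** I took the large grey key from the oak block and lowered it into the lock already matched to the tongue, whose angle I had measured with the wrist camera. It went past the tongue top with no contact force, so the back-and-forth turning was not needed. It came to rest at 25.9 mm depth with about 6 N. I then turned it clockwise about 72° to the stop, eased back, released it and moved the arm clear.

**Last checks:**
- **Key:** its plate top is at 0.256 m, which is exactly the fully home height. It is centred within about 0.3 mm of the keyway axis and looks upright.
- **Bolt:** no brass is visible in the keep. I judged it drawn back from that and from the torque rise at the stop; I did not measure the bolt's travel directly.
- **Torque:** at the stop the wrist moment briefly read 0.36 N m, slightly over the 0.3 guideline, and I relieved it at once. Other turning readings stayed at or below about 0.2 N m.
- **Key angle:** after release the plate read about 90° against the gripper's 87°. I took this as the key relaxing within its play.
- **Bystanders:** the arm met no unexpected contact force on the way. I did not re-measure the bystanders' positions.

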